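# Wedge up the griddle plate so that it drains

### The job

The griddle's plate should slope towards its drip tray. Take the thick orange wedge and, keeping it flat on the worktop and square to the griddle, push its thin end under the middle of the plate's free edge (the side opposite the drip tray) until the plate has risen to its stop and the wedge is jammed tight, then let go so that the wedge alone holds the plate up. Leave the slim wooden wedge where it lies.

Things in the scene. Friction and masses are not known exactly. Their poses are not given: they have to be found in the camera images.
- wedge: thick orange wedge, loose, 0.09 kg: 140 mm long, 40 mm wide, flat underside, height growing evenly from 5 mm (thin end) to 32 mm (thick end). Origin: centre of the underside; x points to the thin end, y across, z up. Starts flat, thin end roughly towards the griddle. Pinch it across its width near the thick end (48 mm behind the origin, 28 mm high there).
- slim_wedge: the slim brown wooden wedge, a bystander to leave where it lies: 110 mm long, 40 mm wide, 3 mm to 10 mm high, too low to reach the plate's edge. Origin: centre of the underside, x to its thin end, z up. The two wedges may swap places.
- griddle_edge (a point): middle of the underside of the plate's free edge, a rounded steel lip 12 mm thick, 340 mm long, 14 mm above the worktop when the plate is down. x along the edge, y level inwards under the plate towards the drip tray (the way to push), z up. Free space for 100 mm inwards. Plate top 54 mm, rim 66 mm above the worktop. The griddle is fixed in place.
- griddle_plate (a joint): tilt of the plate about its hinge, 300 mm inwards of the edge: 0 rad down, 0.02 rad at its stop (edge 6 mm up). It falls back by weight, 8 N at the edge. Pushing the wedge in takes 10 to 15 N, then stiffens sharply at the stop: thin end then 78 mm inwards of the edge (first touch 47 mm). Push no harder than 25 N. Friction keeps the wedge in.

How it is judged:
By the outcome, as a careful person would: the job done as asked, in the order asked, and still so for the second after the job is handed in, with the robot touching nothing.
It also fails if it takes over 40 s, if anything falls off the work surface, if the arm or the gripper's body presses on something with over 40 N, if the wrist force passes 120 N, or if a joint passes its speed limit or range.

### The arm

A 6-joint arm with a two-finger parallel gripper is mounted at the origin on the work surface. World frame = base frame: x ahead of the robot, y to its left, z up, the work surface at z = 0. Lengths are in m, angles in rad, forces in N, time in s.
With the tool pointing down it reaches from about 0.35 to 0.925 m from the base axis. Payload 6.4 kg.
Tool frame: the origin (TCP) lies on the centre line of the jaws, within the pads' length; the fingertips stand 19 mm ahead of it and the grasp point (between the pads) is the TCP; z points along the fingers, y is the line along which they close (so a half turn about z gives the same grasp; the last joint's range is limited). The gripper opens to 85 mm and grips with 20 to 120 N. Pads are 22 mm wide; open, the fingers measure 114 mm over their backs; the gripper's body (76 mm by 85 mm) begins 54 mm behind the grasp point. The pads swing forward as they close: fully open they stand 13 mm farther back than shut.
Start: joints at [1.062, 0.245, 1.558, -0, 1.339, -0.174], TCP at [0.214, 0.614, 0.25] pointing down, gripper open.
Joint ranges: [-3.13, 3.13], [-1.02, 2.26], [0.13, 2.54], [-0.95, 4.09], [0.21, 2.88], [-2.74, 2.74]. Speed limits (rad/s): [2.57, 2.57, 3.14, 3.14, 3.14, 3.14].

### API

Orientations are given as a unit quaternion [x, y, z, w].
In Python, from rig import get_obs, cams, order gives the robot as it stands.
- The arm moves only by the tool arm_command, never from a script. Its argument "rows" is a list of rows, each a list of 3 entries, a list of its own where there are three numbers: the shift along the tool's x, y, z in m, then the turn about the tool's z in rad, then the opening, from 0 (shut) to 1 (fully open). In form: [[[dx, dy, dz], twist, hand], ...]. A call has 1 to 12 rows; each row is the pose to reach, as a shift and turn from the pose commanded when the call began, along the tool's axes at that moment; what a row does not reach only later rows make up. A row lasts 1/10 s, in which the tool goes at most 50 mm and 8.59 degrees, less where a joint would pass 70% of its speed; a pose out of reach is approached as far as the arm can. A call with a gripper value outside its range is refused whole. The fingers move at their own pace and stop on an object; the grip force is fixed at half the most. Time passes only in rows, so rows that repeat a pose let the fingers close. It gives the time, the measured TCP pose, the force, the opening and the grip force at its end, in the units of the state.
- get_obs(): the state, without advancing time (a new reading comes with each control period).
- cams.read_camera(name): name is "side" or "top"; returns the picture (400x640x3 uint8, blue, green, red); there is no depth.
- cams.get_calibration(name): a dict with "fovy" (degrees; the focal length in pixels is half the picture's height over the tangent of half this angle, whatever the lens; pixels are square), "cx", "cy" (the principal point, pixels), "pose" (4x4, takes a point from camera to world coordinates). Camera axes: x right, y down, z forward; pixel columns grow to the right and rows downward; lengths in m; the calibration is good to about 2 mm. A picture is of the moment at which its call begins. get_calibration takes no time and is no camera call.
- order.hand_in(): hands the job in; it is judged then, once.
The state is a dict: "clock": time; "joint_positions": joint angles; "joint_velocities": joint speeds; "joint_torque": joint torques, N m; "ee_pos": TCP position; "tool_rot": TCP orientation; "wrist_force": force on the tool from outside, world axes, zero at the start; "torque": the same for the moment, N m; "width": finger opening in m; "finger_force": force on a finger pad.
Only numpy, scipy, OpenCV 4.12 (cv2) and the standard library are available. Lean on these libraries where they do the work, as an engineer would, in place of code of your own. Each camera call takes 0.05 s, during which the arm holds its last target. There are 200 camera calls.

## Working session

There is one attempt and no reset: what is moved stays moved. The work goes in short steps, Python scripts to look and compute and a tool call to move; the robot and the scene stay as the last step left them, time stands still between calls to the robot, and variables do not carry over. Pictures are saved under pics/ and viewed, at most 10 in all, crops included, and the job is handed in when it is done.

Besides the shell and the picture viewer there is one more tool, called after "Request:" as a command line: name --argument value ..., lists and objects as JSON in quotes. arm_command: Moves the arm, as the interface text tells. Its arguments: {"type":"object","properties":{"rows":{"type":"array","items":{"type":"array"}}},"required":["rows"]}

```bash
mkdir -p pics; cat > h.py <<'E'
import numpy as np, cv2
from rig import get_obs, cams, order
def ray(name,u,v,z=0.0):
    c=cams.get_calibration(name); P=np.array(c["pose"]); f=200/np.tan(np.radians(c["fovy"])/2)
    d=P[:3,:3]@np.array([(u-c["cx"])/f,(v-c["cy"])/f,1]); o=P[:3,3]
    return o+d*(z-o[2])/d[2]
def pix(name,p):
    c=cams.get_calibration(name); P=np.array(c["pose"]); f=200/np.tan(np.radians(c["fovy"])/2)
    q=P[:3,:3].T@(np.array(p)-P[:3,3]); return np.array([c["cx"]+f*q[0]/q[2],c["cy"]+f*q[1]/q[2]])
E
python3 - <<'E'
from h import *
for n in ("top","side"):
    cv2.imwrite(f"pics/{n}0.png",cams.read_camera(n)); c=cams.get_calibration(n); print(n,c)
print(get_obs())
E
```

```text
top {'fovy': 48.07564757782711, 'cx': 315.19365619012706, 'cy': 194.7278455947241, 'pose': array([[ 0.12311301, -0.9704735 ,  0.20742317,  0.29342335],
       [-0.99238364, -0.11950153,  0.0299015 ,  0.06653615],
       [-0.00423123, -0.20952462, -0.97779422,  1.14019093],
       [ 0.        ,  0.        ,  0.        ,  1.        ]])}
side {'fovy': 45.198209361450786, 'cx': 319.69632777417337, 'cy': 202.33337364514216, 'pose': array([[ 0.89699583, -0.33616955,  0.287034  ,  0.21730412],
       [-0.44171555, -0.7065004 ,  0.55294173, -0.50668325],
       [ 0.01690746, -0.62277381, -0.78221923,  0.8838297 ],
       [ 0.        ,  0.        ,  0.        ,  1.        ]])}
{'clock': 0.1, 'joint_positions': array([ 1.06192150e+00,  2.45740887e-01,  1.55887538e+00,  2.28929923e-05,
        1.33867390e+00, -1.74094899e-01]), 'joint_velocities': array([-0.00024134, -0.00112674, -0.00411835,  0.00123793, -0.00322687,
       -0.00121103]), 'joint_torque': array([-7.90283048e-05, -4.30666208e+01, -3.27133334e+01, -2.03166869e-04,
        2.73234153e-03,  9.42845844e-06]), 'ee_pos': array([0.21332679, 0.61351638, 0.24930161]), 'tool_rot': array([ 1.66611910e-01,  9.86022186e-01, -7.96016178e-04, -2.94730610e-04]), 'wrist_force': array([-0.38834103, -0.38543079, -0.14619951]), 'torque': array([-0.00849606, -0.02908921,  0.0542944 ]), 'finger_force': 0.0, 'width': 0.08544270990838594}
```

View pics/top0.png

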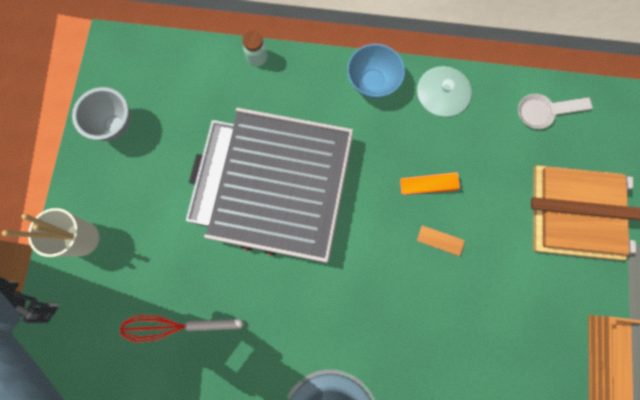

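View pics/side0.png

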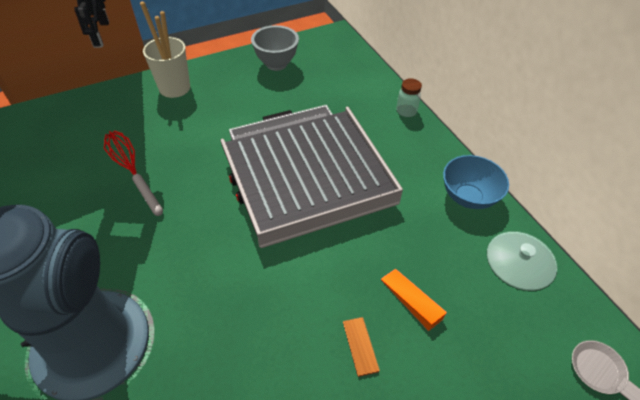

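The top view shows the griddle with its tray on the left and its free edge on the right, from about (352,128) to (328,262). The orange wedge is at about (430,184) and the slim wedge at (441,240). I'll enlarge these areas.

```bash
python3 - <<'E'
import cv2
a=cv2.imread("pics/top0.png")[100:275,310:480]; b=cv2.imread("pics/side0.png")[170:340,245:460]
cv2.imwrite("pics/tc.png",cv2.resize(a,None,fx=3.4,fy=3.4,interpolation=cv2.INTER_CUBIC)); cv2.imwrite("pics/sc.png",cv2.resize(b,None,fx=3.5,fy=3.5,interpolation=cv2.INTER_CUBIC))
E
```

```text
(no output)
```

View pics/tc.png

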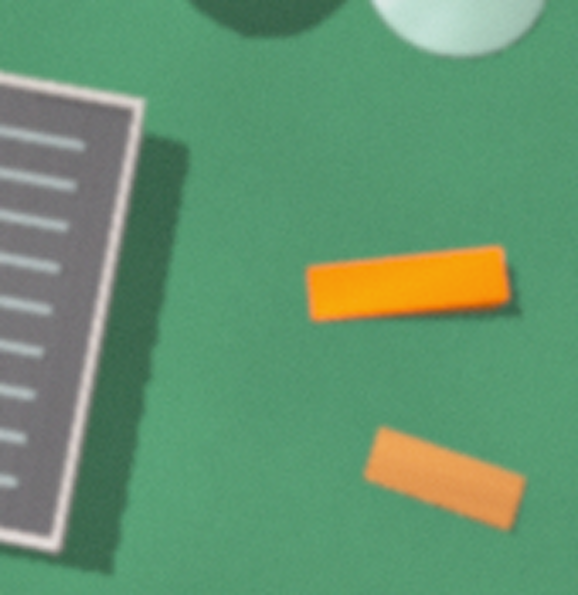

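View pics/sc.png

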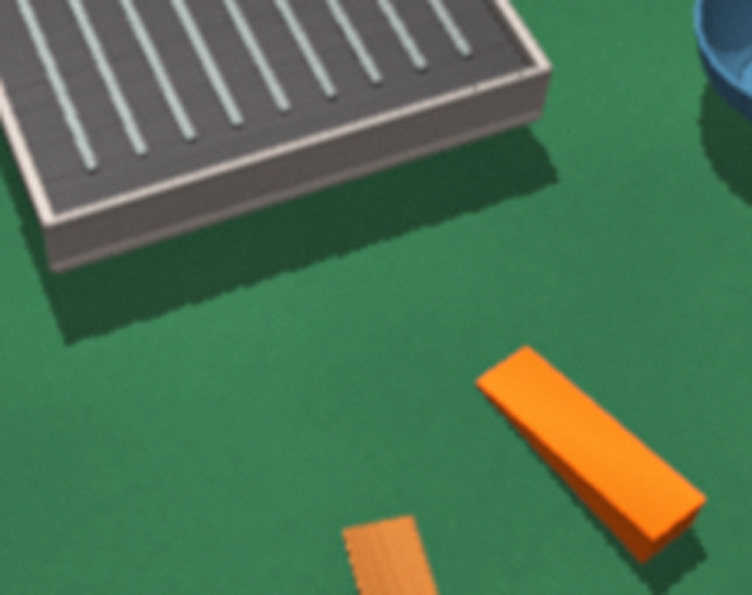

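The crops give clear corners. In the top crop the wedge's thin end is (306,266)/(312,321), its thick end (502,247)/(509,300), and the rim corners are (144,100)/(58,552). In the side crop the thin end is (526,346)/(476,382), the thick end (705,499)/(655,543), and the rim corners are (550,70)/(50,220).

```bash
python3 - <<'E'
from h import *
np.set_printoptions(precision=4,suppress=True)
T=lambda u,v,z: ray("top",310+(u+.5)/3.4-.5,100+(v+.5)/3.4-.5,z)[:2]
S=lambda u,v,z: ray("side",245+(u+.5)/3.5-.5,170+(v+.5)/3.5-.5,z)[:2]
W={}
for n,F,t,k,g in (("top",T,[(306,266),(312,321)],[(502,247),(509,300)],[(144,100),(58,552)]),("side",S,[(526,346),(476,382)],[(705,499),(655,543)],[(550,70),(50,220)])):
    t=[F(*p,.005) for p in t]; k=[F(*p,.032) for p in k]; g=[F(*p,.066) for p in g]
    print(n,"wedge corners",*t,*k); tm,km=np.mean(t,0),np.mean(k,0); d=tm-km
    print(" centre",(tm+km)/2,"len",np.hypot(*d),"yaw",np.arctan2(d[1],d[0]))
    e=g[0]-g[1]; print(" rim",*g,"mid",np.mean(g,0),"len",np.hypot(*e),"push dir yaw",np.arctan2(e[1],e[0])+np.pi/2)
print("bottom side",S(540,118,.014),S(55,271,.014))
E
```

```text
top wedge corners [ 0.6057 -0.1118] [ 0.5633 -0.12  ] [ 0.6309 -0.2522] [ 0.5907 -0.2597]
 centre [ 0.5977 -0.1859] len 0.14250969911479758 yaw 1.7564863553933272
 rim [0.7012 0.0279] [0.3626 0.0522] mid [0.5319 0.04  ] len 0.33946134032772474 push dir yaw 1.4993360133648115
side wedge corners [ 0.6044 -0.1142] [ 0.5645 -0.1223] [ 0.6302 -0.2519] [ 0.5906 -0.2614]
 centre [ 0.5974 -0.1874] len 0.14081105134202485 yaw 1.7561875101250148
 rim [0.6988 0.0252] [0.3687 0.0539] mid [0.5338 0.0395] len 0.33131567310639254 push dir yaw 1.4840009551479072
bottom side [0.7011 0.0265] [0.367  0.0527]
```

```bash
cat >> h.py <<'E'
from scipy.spatial.transform import Rotation as R
np.set_printoptions(precision=4,suppress=True)
def go(p,yaw_y):
    "shift/twist in tool axes to reach TCP p with tool y along world yaw yaw_y (mod pi)"
    o=get_obs(); M=R.from_quat(o["tool_rot"]).as_matrix()
    tw=-(yaw_y-np.arctan2(M[1,1],M[0,1])); tw=(tw+np.pi/2)%np.pi-np.pi/2
    print("clock",o["clock"],"at",o["ee_pos"],"shift",M.T@(np.array(p)-o["ee_pos"]),"twist",tw,"tilt",M[:2,2])
E
python3 - <<'E'
from h import *
print("holder",ray("top",60,245),ray("side",172,85),"tip if z=.2:",ray("top",5,233,.2),ray("top",25,217,.2),ray("side",143,3,.2),ray("side",160,12,.2))
d=np.array([np.cos(1.756),np.sin(1.756)]); c=np.array([.5975,-.1867]); g=c-.051*d
print("grasp",g); go([*g,.11],1.756-np.pi/2)
E
```

```text
holder [0.326 0.73  0.   ] [0.3472 0.6914 0.    ] tip if z=.2: [0.3308 0.7353 0.2   ] [0.3693 0.7021 0.2   ] [0.342  0.7943 0.2   ] [0.3716 0.7312 0.2   ]
grasp [ 0.6069 -0.2368]
clock 0.1 at [0.2133 0.6135 0.2493] shift [-0.6512 -0.6736  0.1402] twist 1.0508077038036214 tilt [-0.0008 -0.0015]
```

Request:
arm_command --rows '[[[-0.651, -0.674, 0.0], 1.05, 1], [[-0.651, -0.674, 0.0], 1.05, 1], [[-0.651, -0.674, 0.0], 1.05, 1], [[-0.651, -0.674, 0.0], 1.05, 1], [[-0.651, -0.674, 0.0], 1.05, 1], [[-0.651, -0.674, 0.0], 1.05, 1], [[-0.651, -0.674, 0.0], 1.05, 1], [[-0.651, -0.674, 0.0], 1.05, 1], [[-0.651, -0.674, 0.0], 1.05, 1], [[-0.651, -0.674, 0.0], 1.05, 1], [[-0.651, -0.674, 0.0], 1.05, 1], [[-0.651, -0.674, 0.0], 1.05, 1]]'

```text
clock: 1.3
ee_pos: [0.4657, 0.0674, 0.2501]
tool_rot: [0.638, 0.77, 0.0, -0.0]
wrist_force: [0.6, 0.7, 0.7]
width: 0.0855
finger_force: 0.0
```

```bash
python3 - <<'E'
from h import *
go([.6069,-.2368,.11],1.756-np.pi/2)
E
```

```text
clock 1.3 at [0.4657 0.0674 0.2501] shift [-0.325   0.0826  0.1401] twist 0.0005159298501271614 tilt [0.0001 0.0002]
```

Request:
arm_command --rows '[[[-0.325, 0.083, 0.13], 0, 1], [[-0.325, 0.083, 0.13], 0, 1], [[-0.325, 0.083, 0.13], 0, 1], [[-0.325, 0.083, 0.13], 0, 1], [[-0.325, 0.083, 0.13], 0, 1], [[-0.325, 0.083, 0.13], 0, 1], [[-0.325, 0.083, 0.13], 0, 1], [[-0.325, 0.083, 0.13], 0, 1], [[-0.325, 0.083, 0.13], 0, 1], [[-0.325, 0.083, 0.13], 0, 1]]'

```text
clock: 2.3
ee_pos: [0.6068, -0.2338, 0.1203]
tool_rot: [0.638, 0.77, 0.0, -0.0]
wrist_force: [-0.7, -0.4, 0.1]
width: 0.0852
finger_force: 0.0
```

```bash
python3 - <<'E'
from h import *
go([.6069,-.2368,.024],1.756-np.pi/2)
im=cams.read_camera("side")[130:360,280:500]; im2=cams.read_camera("top")[110:280,360:500]
a=cv2.resize(im,(440,460)); b=cv2.resize(im2,(340,413)); b=cv2.copyMakeBorder(b,0,47,0,0,cv2.BORDER_CONSTANT)
cv2.imwrite("pics/above.png",np.hstack([a,b]))
E
```

```text
clock 2.3 at [ 0.6068 -0.2338  0.1203] shift [-0.0031 -0.0005  0.0963] twist 0.0012696406748895495 tilt [-0.0005  0.0006]
```

View pics/above.png

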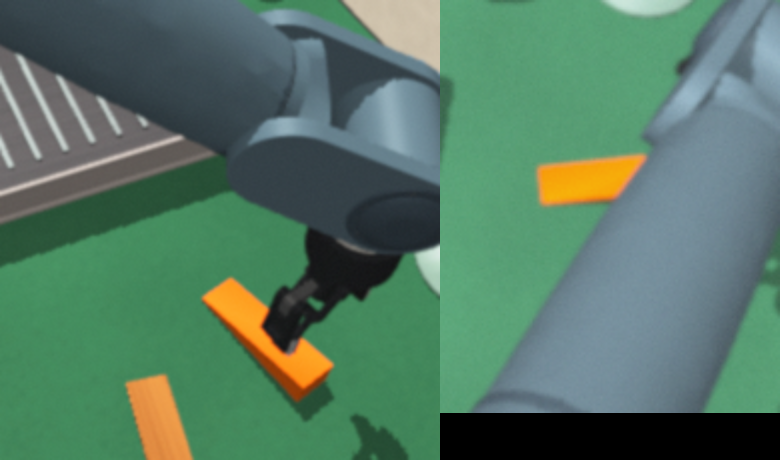

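The gripper stands above the wedge's thick half as planned, with the slim wedge well clear to the left. I'll descend, let it settle and close.

Request:
arm_command --rows '[[[-0.003, 0, 0.05], 0, 1], [[-0.003, 0, 0.08], 0, 1], [[-0.003, 0, 0.096], 0, 1], [[-0.003, 0, 0.096], 0, 1], [[-0.003, 0, 0.096], 0, 1], [[-0.003, 0, 0.096], 0, 0.7], [[-0.003, 0, 0.096], 0, 0.5], [[-0.003, 0, 0.096], 0, 0.3], [[-0.003, 0, 0.096], 0, 0.3], [[-0.003, 0, 0.096], 0, 0.3], [[-0.003, 0, 0.096], 0, 0.3], [[-0.003, 0, 0.096], 0, 0.3]]'

```text
clock: 3.6
ee_pos: [0.6086, -0.2382, 0.0257]
tool_rot: [0.638, 0.77, 0.0, 0.001]
wrist_force: [-0.7, -0.1, 6.5]
width: 0.0391
finger_force: 62.8
```

```bash
python3 - <<'E'
from h import *
o=get_obs(); print(o["width"],o["finger_force"],o["wrist_force"])
# waypoint: thin end 30 mm short of the edge line, square
y=1.492; p=np.array([np.cos(y),np.sin(y)]); e=np.array([.533,.040])
for s in (-.030,.040,.078):
    c=e+p*(s-.07-.051); print(s); go([*c,.024],y-np.pi/2)
E
```

```text
0.0390608195066751 62.754797637462616 [-0.7435 -0.0532  6.5221]
-0.03
clock 3.6 at [ 0.6086 -0.2382  0.0257] shift [ 0.1417 -0.0624  0.0014] twist 0.2647218382411496 tilt [ 0.002  -0.0011]
0.04
clock 3.6 at [ 0.6086 -0.2382  0.0257] shift [ 0.2092 -0.0441  0.0013] twist 0.2647218382411496 tilt [ 0.002  -0.0011]
0.078
clock 3.6 at [ 0.6086 -0.2382  0.0257] shift [ 0.2459 -0.0342  0.0013] twist 0.2647218382411496 tilt [ 0.002  -0.0011]
```

The grip is good: 39 mm at 63 N, with the wedge pressed on the table. I'll ease off 1 mm, then slide it flat to the staging pose while squaring it up.

Request:
arm_command --rows '[[[0.0, 0.0, -0.001], 0, 0.3], [[0.014, -0.006, -0.001], 0.03, 0.3], [[0.03, -0.013, -0.001], 0.06, 0.3], [[0.048, -0.021, -0.001], 0.09, 0.3], [[0.066, -0.029, -0.001], 0.12, 0.3], [[0.084, -0.037, -0.001], 0.16, 0.3], [[0.102, -0.045, -0.001], 0.2, 0.3], [[0.12, -0.053, -0.001], 0.24, 0.3], [[0.134, -0.059, -0.001], 0.265, 0.3], [[0.142, -0.062, -0.001], 0.265, 0.3], [[0.142, -0.062, -0.001], 0.265, 0.3], [[0.142, -0.062, -0.001], 0.265, 0.3]]'

```text
clock: 4.8
ee_pos: [0.5202, -0.1087, 0.0257]
tool_rot: [0.734, 0.679, 0.0, -0.001]
wrist_force: [-2.9, 5.8, 9.6]
width: 0.039
finger_force: 63.2
```

```bash
python3 - <<'E'
from h import *
o=get_obs(); print(o["width"],o["finger_force"],o["wrist_force"])
a=cams.read_camera("side")[150:320,220:420]; b=cams.read_camera("top")[110:280,300:470]
a=cv2.resize(a,(400,340),interpolation=cv2.INTER_CUBIC); b=cv2.resize(b,(340,340),interpolation=cv2.INTER_CUBIC)
cv2.imwrite("pics/stage.png",np.hstack([a,b]))
y=1.492; p=np.array([np.cos(y),np.sin(y)]); e=np.array([.533,.040])
for s in (-.030,.040,.078):
    c=e+p*(s-.07-.051); print(s); go([*c,.025],y-np.pi/2)
# expected thin end top corners here
q=np.array([p[1],-p[0]])
for sgn in (1,-1):
    w=[*(e-.03*p+sgn*.02*q),.005]; print("side",(pix("side",w)-[220,150])*2,"top",(pix("top",w)-[300,110])*2+[400,0])
E
```

```text
0.038998398730871346 63.16780865192413 [-2.9202  5.8174  9.5827]
-0.03
clock 4.9 at [ 0.5202 -0.1087  0.0257] shift [-0.0018  0.0011  0.0007] twist 0.000304969965407631 tilt [-0.0019  0.0022]
0.04
clock 4.9 at [ 0.5202 -0.1087  0.0257] shift [0.0682 0.0011 0.0009] twist 0.000304969965407631 tilt [-0.0019  0.0022]
0.078
clock 4.9 at [ 0.5202 -0.1087  0.0257] shift [0.1062 0.0011 0.0009] twist 0.000304969965407631 tilt [-0.0019  0.0022]
side [250.2434 168.8107] top [502.9904 165.7678]
side [216.9666 179.5516] top [497.2585 195.5386]
```

View pics/stage.png

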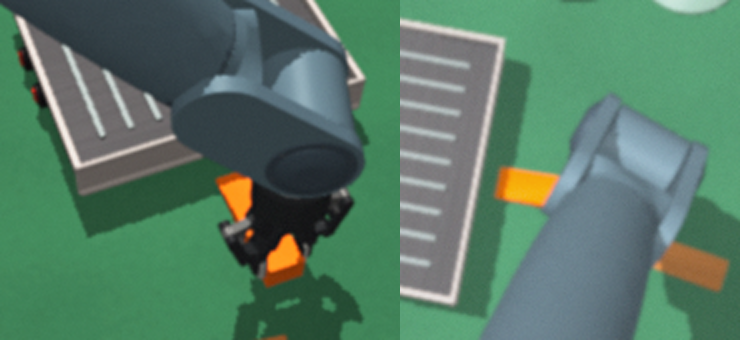

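The wedge is squared in front of the middle of the edge. Its thin end shows at (501,167)/(496,198) in the right-hand picture, against a predicted (503,166)/(497,196). I'll push in to just before first touch, easing the down-press by 1 mm.

Request:
arm_command --rows '[[[0.0, 0.001, -0.001], 0, 0.3], [[0.008, 0.001, -0.001], 0, 0.3], [[0.018, 0.001, -0.001], 0, 0.3], [[0.028, 0.001, -0.001], 0, 0.3], [[0.038, 0.001, -0.001], 0, 0.3], [[0.048, 0.001, -0.001], 0, 0.3], [[0.056, 0.001, -0.001], 0, 0.3], [[0.062, 0.001, -0.001], 0, 0.3], [[0.066, 0.001, -0.001], 0, 0.3], [[0.066, 0.001, -0.001], 0, 0.3], [[0.066, 0.001, -0.001], 0, 0.3]]'

```text
clock: 6.0
ee_pos: [0.5267, -0.044, 0.0263]
tool_rot: [0.734, 0.679, -0.0, 0.0]
wrist_force: [0.3, -0.4, -0.6]
width: 0.0384
finger_force: 61.9
```

Request:
arm_command --rows '[[[0.004, 0, 0], 0, 0.3], [[0.008, 0, 0], 0, 0.3], [[0.011, 0, 0], 0, 0.3], [[0.014, 0, 0], 0, 0.3], [[0.017, 0, 0], 0, 0.3], [[0.02, 0, 0], 0, 0.3], [[0.023, 0, 0], 0, 0.3], [[0.026, 0, 0], 0, 0.3], [[0.028, 0, 0], 0, 0.3], [[0.028, 0, 0], 0, 0.3]]'

```text
clock: 7.0
ee_pos: [0.5288, -0.0173, 0.026]
tool_rot: [0.734, 0.679, -0.001, 0.001]
wrist_force: [0.5, -9.0, -4.7]
width: 0.039
finger_force: 61.5
```

Request:
arm_command --rows '[[[0.003, 0, 0], 0, 0.3], [[0.005, 0, 0], 0, 0.3], [[0.007, 0, 0], 0, 0.3], [[0.009, 0, 0], 0, 0.3], [[0.01, 0, 0], 0, 0.3], [[0.011, 0, 0], 0, 0.3], [[0.011, 0, 0], 0, 0.3]]'

```text
clock: 7.7
ee_pos: [0.5294, -0.0064, 0.0258]
tool_rot: [0.734, 0.679, -0.001, 0.001]
wrist_force: [-1.2, -8.8, -4.5]
width: 0.0389
finger_force: 61.5
```

Request:
arm_command --rows '[[[0.001, 0, 0], 0, 0.3], [[0.002, 0, 0], 0, 0.3], [[0.002, 0, 0], 0, 0.3], [[0.002, 0, 0], 0, 0.3]]'

```text
clock: 8.1
ee_pos: [0.5296, -0.0045, 0.0258]
tool_rot: [0.734, 0.679, -0.001, 0.001]
wrist_force: [-1.7, -8.5, -4.2]
width: 0.0384
finger_force: 61.5
```

Request:
arm_command --rows '[[[0.001, 0, 0], 0, 0.3], [[0.001, 0, 0], 0, 0.3], [[0.001, 0, 0], 0, 0.3]]'

```text
clock: 8.4
ee_pos: [0.5296, -0.0035, 0.0258]
tool_rot: [0.734, 0.679, -0.001, 0.001]
wrist_force: [-0.1, -9.0, -4.0]
width: 0.0388
finger_force: 61.4
```

Request:
arm_command --rows '[[[0.001, 0, 0], 0, 0.3], [[0.001, 0, 0], 0, 0.3], [[0.001, 0, 0], 0, 0.3]]'

```text
clock: 8.7
ee_pos: [0.5297, -0.0028, 0.0258]
tool_rot: [0.734, 0.679, -0.001, 0.001]
wrist_force: [-0.1, -11.7, -4.8]
width: 0.0388
finger_force: 61.4
```

Request:
arm_command --rows '[[[0.001, 0, 0], 0, 0.3], [[0.001, 0, 0], 0, 0.3], [[0.001, 0, 0], 0, 0.3]]'

```text
clock: 9.0
ee_pos: [0.5298, -0.0025, 0.0258]
tool_rot: [0.734, 0.679, -0.002, 0.001]
wrist_force: [-1.9, -14.7, -4.8]
width: 0.0386
finger_force: 61.4
```

Request:
arm_command --rows '[[[0.0005, 0, 0], 0, 0.3], [[0.001, 0, 0], 0, 0.3], [[0.001, 0, 0], 0, 0.3]]'

```text
clock: 9.3
ee_pos: [0.5298, -0.0024, 0.0258]
tool_rot: [0.734, 0.679, -0.003, 0.002]
wrist_force: [-2.4, -19.0, -5.3]
width: 0.0388
finger_force: 61.3
```

The wedge is jammed: 0.1 mm for 4 N. I'll take out the slight upward pull, press to about 20 N and check.

Request:
arm_command --rows '[[[0.0, 0, 0.001], 0, 0.3], [[0.0, 0, 0.0015], 0, 0.3], [[0.0005, 0, 0.0015], 0, 0.3], [[0.0005, 0, 0.0015], 0, 0.3]]'

```text
clock: 9.7
ee_pos: [0.5299, -0.0024, 0.0257]
tool_rot: [0.734, 0.679, -0.003, 0.002]
wrist_force: [-10.0, -19.8, 8.2]
width: 0.0388
finger_force: 62.9
```

Request:
arm_command --rows '[[[-0.001, 0, -0.0008], 0, 0.3], [[-0.002, 0, -0.0008], 0, 0.3], [[-0.003, 0, -0.0008], 0, 0.3], [[-0.003, 0, -0.0008], 0, 0.3]]'

```text
clock: 10.1
ee_pos: [0.5298, -0.0025, 0.0257]
tool_rot: [0.734, 0.679, -0.001, 0.0]
wrist_force: [-2.7, -6.2, -0.3]
width: 0.0393
finger_force: 62.2
```

Request:
arm_command --rows '[[[0, 0, 0], 0, 0.6], [[0, 0, 0], 0, 0.7], [[0, 0, 0], 0, 0.9], [[0, 0, 0], 0, 0.9], [[0, 0, 0], 0, 0.9], [[0, 0, 0], 0, 0.9]]'

```text
clock: 10.7
ee_pos: [0.5301, -0.0014, 0.0256]
tool_rot: [0.734, 0.679, 0.0, -0.0]
wrist_force: [0.0, 0.1, 0.1]
width: 0.0767
finger_force: 0.0
```

Released. I'll go straight up, then back away so that the cameras can see.

Request:
arm_command --rows '[[[0, 0, -0.02], 0, 0.9], [[0, 0, -0.05], 0, 0.9], [[0, 0, -0.09], 0, 0.9], [[0, 0, -0.13], 0, 0.9], [[-0.04, 0, -0.17], 0, 0.9], [[-0.08, 0, -0.2], 0, 0.9], [[-0.12, 0, -0.2], 0, 0.9], [[-0.16, 0, -0.2], 0, 0.9], [[-0.2, 0, -0.2], 0, 0.9], [[-0.24, 0, -0.2], 0, 0.9], [[-0.26, 0, -0.2], 0, 0.9], [[-0.26, 0, -0.2], 0, 0.9]]'

```text
clock: 11.9
ee_pos: [0.5091, -0.2631, 0.2256]
tool_rot: [0.736, 0.677, -0.0, 0.0]
wrist_force: [0.3, -0.1, -0.4]
width: 0.0767
finger_force: 0.0
```

```bash
python3 - <<'E'
from h import *
a=cams.read_camera("side")[150:320,220:420]; b=cams.read_camera("top")[100:280,300:480]
a=cv2.resize(a,(447,380),interpolation=cv2.INTER_CUBIC); b=cv2.resize(b,(353,380),interpolation=cv2.INTER_CUBIC)
cv2.imwrite("pics/end.png",np.hstack([a,b]))
y=1.492; p=np.array([np.cos(y),np.sin(y)]); e=np.array([.533,.040]);q=np.array([p[1],-p[0]])
for sgn in (1,-1):
    w=[*(e-.062*p+sgn*.02*q),.032]; print("expect thick: side",(pix("side",w)-[220,150])*2.235,"top",(pix("top",w)-[300,100])*1.961*[1,1.0765]+[447,0])
E
```

```text
expect thick: side [294.6591 198.2574] top [573.9579 196.4843]
expect thick: side [256.1741 210.8172] top [568.3873 228.6889]
```

View pics/end.png

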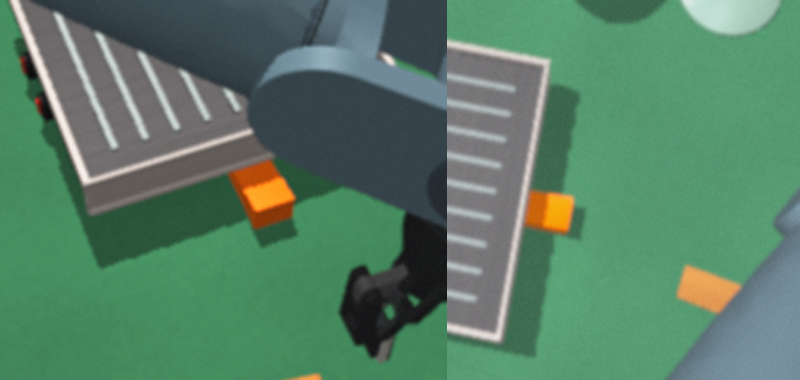

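The wedge stands square under the middle of the edge. Its thick-end corners show at (295,198)/(256,211) in the side view and (574,197)/(569,232) in the top view, which matches the jammed position to within 3 px. The slim wedge hasn't moved and the arm is clear.

```bash
python3 -c "
from h import *
print(order.hand_in())"
```

```text
the job is handed in; nothing more can be done
None
```

Job handed in: the orange wedge is jammed square under the middle of the griddle's free edge and alone holds the plate at its stop (peak push about 20 N, about 12 s); the slim wedge was not touched.

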